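# Dock a test cartridge sled on the reader's hidden pin and hold it down

### The job

Pick up the grey sled that carries the blue-and-white test cartridge and lay it lengthwise in the cartridge reader's channel, well towards the blue-marked end. Then slide it along the channel towards the other end, without lifting it out, until the hole underneath finds the locating pin and the sled drops on, and press it down on the sprung contacts until they are fully down. Finish while still holding it pressed down (do not let go), and leave the other things on the bench where they are.

Things in the scene. Friction and masses are not known exactly. Their poses are not given: they have to be found in the camera images.
- sled_mid (a point): Centre (37 mm above the underside) of the loose sled, 0.25 kg, x across, y along, z up: a grey plate 56 (x) x 120 (y) x 14 mm, flat on the bench at first, with a white cartridge with blue foot and cap fixed upright on its middle, 30 (x) x 40 (y) mm, from 14 to 74 mm above the underside. Grasp the cartridge, best across its 40 mm. Same either way round.
- sled_hole (a point): Mouth of the blind hole in the middle of the sled's underside, 37 mm below sled_mid, not seen from above: 18 mm (sled x) by 13.5 mm (sled y), 14 mm deep, 2 mm chamfer.
- reader: Cartridge reader fixed to the bench, origin on the bench below its channel's middle; x across, y along the channel to the blue-marked end. Channel 210 mm long, open at both ends, floor 20 mm above the bench, walls at x = +-30.5 mm rising to 42 mm above the bench, their top 8 mm flared out at 45 degrees. A white housing 42 mm high joins the +x wall, out to x = 99 mm.
- channel_mid (a point): Middle of the channel floor. A steel locating pin, 10 mm across, 2 mm coned tip, stands on the centre line (x = 0) with its tip 13 mm above the floor, at an unreported y between -12 and +12 mm. A sled over it rides on its tip, kept level by the hand; with its hole on the pin it drops until its underside is 7 mm above the floor (on the contact pads), and pressed fully down 2 mm.
- blue_start (a point): Point on the channel floor 30 mm from channel_mid towards the blue end: the sled, laid with its middle over this point (within about 8 mm), is well towards the blue end and still covers the pin.
- contacts (a joint): Travel of the two brass contact pads in the channel floor (at y = +-29 mm, 7 mm high when up), which move together: 0 up, 0.005 m fully down. The spring pushes up with 4.5 N at 0 and 11 N fully down, so the sled's own weight does not move it; it comes up again when the push ends.
- cart_orange: Bystander to be left alone: spare white test cartridge with orange foot and cap, upright, 30 x 40 x 60 mm; origin at the centre of the underside.
- cart_green: Bystander to be left alone: spare white test cartridge with green foot and cap, upright, 30 x 40 x 60 mm; origin at the centre of the underside.
- reagent: Bystander to be left alone: reagent bottle with red cap, 56 mm across, 120 mm tall; origin at the centre of the underside.
- specimen: Bystander to be left alone: specimen jar with yellow cap, 60 mm across, 65 mm tall; origin at the centre of the underside.
- timer: Bystander to be left alone: white bench timer lying flat, 50 x 70 x 20 mm; origin at the centre of the underside.
- tipbox: Bystander to be left alone: blue pipette tip box, 85 x 120 x 51 mm; origin at the centre of the underside.
Not all that is in view belongs to the job. Leave any yellow look-alike of the part that bears sled_mid alone.

How it is judged (in metres and radians):
On the way, in this order (a step that is already met when the one before it is completed fails the run):
1. the sled has been lifted off the bench (height (world z) of sled_mid above 0.067 m), for 0.1 s.
2. the sled lies lengthwise in the channel towards the blue end, its middle 20 to 48 mm from the channel's middle, down between the walls (x of sled_mid in the frame of reader between -0.006 and 0.006 m and angle between the y axis of sled_mid and the y axis of reader, either way round below 0.08 rad and y of sled_mid in the frame of reader between 0.02 and 0.048 m and z of sled_mid in the frame of reader below 0.0745 m), for 0.1 s.
3. the sled has been slid until it dropped over the pin (x of sled_mid in the frame of reader between -0.006 and 0.006 m and angle between the y axis of sled_mid and the y axis of reader, either way round below 0.08 rad and y of sled_mid in the frame of reader between -0.018 and 0.018 m and angle between sled_mid's own z axis and vertical below 0.08 rad and z of sled_mid in the frame of reader below 0.0665 m), for 0.1 s.
At the end, for the whole second after the job is handed in: Sled on the pin (within 18 mm of the channel's middle lengthwise, 6 mm across, level within 0.08 rad), underside under 4.5 mm above the channel floor, contacts down at least 3.5 of 5 mm, fingers still on the sled, every bystander within 30 mm of its start (x of sled_mid in the frame of reader between -0.006 and 0.006 m and angle between the y axis of sled_mid and the y axis of reader, either way round below 0.08 rad and y of sled_mid in the frame of reader between -0.018 and 0.018 m and angle between sled_mid's own z axis and vertical below 0.08 rad and z of sled_mid in the frame of reader below 0.0615 m and value of joint contacts above 0.0035 m and contact force between the fingers and sled above 1 N and distance of each of cart_orange, cart_green, reagent, specimen, timer, tipbox from where it was at the start of the episode below 0.03 m); the arm keeps its last pose, push and grip.
It fails at once if the sled is over the middle of the channel just above the walls: put in from above, or lifted out, instead of slid (x of sled_mid in the frame of reader between -0.02 and 0.02 m and y of sled_mid in the frame of reader between -0.016 and 0.016 m and z of sled_mid in the frame of reader between 0.082 and 0.102 m).
It fails at once if a bystander is pushed away or knocked over (distance of any of cart_orange, cart_green, reagent, specimen, timer, tipbox from where it was at the start of the episode above 0.03 m or angle between any of cart_orange, cart_green, reagent, specimen, timer, tipbox's own z axis and vertical above 0.5 rad).
It also fails if it takes over 51 s, if anything falls off the work surface, if the arm or the gripper's body presses on something with over 40 N, if the wrist force passes 120 N, or if a joint passes its speed limit or range.

### The arm

A 7-joint arm with a two-finger parallel gripper is mounted at the origin on the work surface. World frame = base frame: x ahead of the robot, y to its left, z up, the work surface at z = 0. Lengths are in mm, angles in rad, forces in N, time in s.
With the tool pointing down it reaches from about 425 to 875 mm from the base axis. Payload 9.9 kg.
Tool frame: the origin (TCP) lies midway between the tips of the shut fingers; the grasp point (between the pads) lies 19 mm behind it; x points along the fingers, y is the direction in which the jaws open and shut, and the axes are right-handed (so a half turn about x gives the same grasp; the last joint's range is limited). The gripper opens to 85 mm and grips with 20 to 120 N. Pads are 22 mm wide; open, the fingers measure 114 mm over their backs; the gripper's body (76 mm by 85 mm) begins 54 mm behind the grasp point. The pads swing forward as they close: fully open they stand 13 mm farther back than shut.
Start: joints at [-1.271, 0.576, 0.025, 1.437, -0.015, 1.129, -0.057], TCP at [252.745, 625.899, 231.289] pointing down, gripper open.
Joint ranges: [-2.76, 2.76], [-0.34, 2.15], [-1.52, 1.57], [0.19, 2.46], [-1.09, 4.23], [0.17, 1.99], [-2.82, 2.82]. Speed limits (rad/s): [2.22, 2.22, 3.01, 3.01, 3.14, 3.14, 3.14].

### API

Orientations are given as a 3x3 rotation matrix whose columns are the frame's x, y, z axes.
In Python, from workcell import telemetry, vision, finish_job gives the robot as it stands.
- The arm moves only by the tool drive_tool, never from a script. Its argument "targets" is one flat list of numbers, 7 for each row, row after row: the turn, a rotation vector about the world's x, y, z in degrees, then the shift along the world's x, y, z in m, then the opening, from -1 (shut) to 1 (fully open). A call has 1 to 8 rows; each row shifts and turns the commanded pose from where the row before left it; what a row does not reach is not made up. A row lasts 1/12 s, in which the tool goes at most 41.7 mm and 7.16 degrees, less where a joint would pass 70% of its speed; a pose out of reach is approached as far as the arm can. A call is refused whole if a number of a shift passes 0.0417 or a number of a turn 7.16, either way. A call with a gripper value outside its range is refused whole. The fingers move at their own pace and stop on an object; "newtons" is the grip in N (left out, the last holds). Time passes only in rows, so rows that do not move let the fingers close. It gives the time, the measured TCP pose, the force and the opening at its end, in the units of the state.
- telemetry.observe(): the state, without advancing time (a new reading comes with each control period).
- vision.grab_frame(name): name is "scene" or "top" or "wrist"; returns a dict with "pixels" (480x640x3 uint8, red, green, blue), "range_z" (480x640 float32, mm along the optical axis (not along the pixel's ray), 0 where there is no reading), "mtx" (3x3 intrinsics, pixels), "view" (4x4, takes a point from world to camera coordinates). Camera axes: x right, y up, looking along -z (the intrinsics and any distortion apply to the point x, -y, -z); pixel columns grow to the right and rows downward; lengths in mm; the calibration is good to about 2 mm. The wrist camera is an equidistant fisheye: a pixel r from the principal point sees the ray r / f radians off the axis. A picture is of the moment at which its call begins.
- finish_job(): hands the job in, once; it reports no verdict.
The state is a dict: "time_s": time; "q": joint angles; "joint_vel": joint speeds; "joint_efforts": joint torques, N m; "tool_pos": TCP position; "tool_rot": TCP orientation; "force": force on the tool from outside, world axes, zero at the start; "wrist_torque": the same for the moment, N m; "gripper_width": opening from 0.0 (shut) to 1.0 (fully open).
Only numpy, scipy, OpenCV 4.12 (cv2) and the standard library are available. Lean on these libraries where they do the work, as an engineer would, in place of code of your own. Each camera call takes 0.05 s, during which the arm holds its last target.

## Working session

There is one attempt and no reset: what is moved stays moved. The work goes in short steps, Python scripts to look and compute and a tool call to move; the robot and the scene stay as the last step left them, time stands still between calls to the robot, and variables do not carry over. Pictures are saved under pics/ and viewed, and the job is handed in when it is done.

Besides the shell and the picture viewer there is one more tool, called after "Request:" by a JSON object that holds its "name" and its "arguments", one argument or row to a line. drive_tool: Moves the arm, as the interface text tells. Its arguments: {"type":"object","properties":{"targets":{"type":"array"},"newtons":{"type":"number"}},"required":["targets"]}

```bash
mkdir -p pics; ls; cat > h.py <<'E'
import numpy as np,cv2
from workcell import telemetry, vision, finish_job
def grab(n,tag):
    f=vision.grab_frame(n); np.savez(f'pics/{tag}.npz',**f); cv2.imwrite(f'pics/{tag}.png',f['pixels'][...,::-1]); return f
def load(tag): return dict(np.load(f'pics/{tag}.npz'))
def ray(f,u,v):
    K=f['mtx'];V=f['view'];R=V[:3,:3];c=-R.T@V[:3,3]
    d=np.array([(u-K[0,2])/K[0,0],-(v-K[1,2])/K[1,1],-1.]);return c,R.T@d
def onplane(f,u,v,z):
    c,d=ray(f,u,v);return c+d*(z-c[2])/d[2]
def cloud(f):
    K=f['mtx'];V=f['view'];R=V[:3,:3];c=-R.T@V[:3,3]
    v,u=np.mgrid[:480,:640];Z=f['range_z']
    P=np.stack([(u-K[0,2])/K[0,0]*Z,-(v-K[1,2])/K[1,1]*Z,-Z],-1)
    return P@R+c
E
python3 - <<'E'
from h import *
for n in('scene','top','wrist'):
    f=grab(n,n+'0');print(n,f['mtx'],f['view'])
s=telemetry.observe();print(s)
E
```

```text
pics
scene [[447.24991946   0.         324.89594769]
 [  0.         447.24991946 234.10769133]
 [  0.           0.           1.        ]] [[ 2.85701000e-01  9.58225903e-01  1.33438138e-02 -2.50920986e+01]
 [-5.19071514e-01  1.43029638e-01  8.42678638e-01  2.63020153e+02]
 [ 8.05567938e-01 -2.47680523e-01  5.38251481e-01 -1.45158775e+03]
 [ 0.00000000e+00  0.00000000e+00  0.00000000e+00  1.00000000e+00]]
top [[551.8472226    0.         318.1232461 ]
 [  0.         551.8472226  246.95193648]
 [  0.           0.           1.        ]] [[-1.86619629e-02 -9.99656331e-01  1.84106210e-02 -1.30418061e+02]
 [ 9.97324426e-01 -1.73103935e-02  7.10235129e-02 -6.26838368e+02]
 [-7.06804092e-02  1.96868002e-02  9.97304723e-01 -1.43964485e+03]
 [ 0.00000000e+00  0.00000000e+00  0.00000000e+00  1.00000000e+00]]
wrist [[371.64829954   0.         324.80150703]
 [  0.         371.64829954 234.52691573]
 [  0.           0.           1.        ]] [[ 3.74258828e-01  9.27322026e-01 -2.04684639e-03 -6.74588766e+02]
 [-8.82383887e-01  3.55441660e-01 -3.08317860e-01  4.06430212e+01]
 [-2.85182408e-01  1.17196
[... 224 characters left out ...]
0.0565081 ]), 'joint_vel': array([ 0.00030299, -0.00235261, -0.00047548, -0.00111813,  0.00028833,
        0.00248747, -0.00065854]), 'joint_efforts': array([ 4.28339612e-03, -7.66263556e+01,  2.25325361e+00, -2.86184013e+01,
        1.55773270e-02,  9.82653641e-03, -1.88562672e-05]), 'tool_pos': array([252.61281953, 625.57306409, 230.64246873]), 'tool_rot': array([[-4.40850228e-04,  3.74431663e-01,  9.27254407e-01],
       [-1.21190040e-03,  9.27253616e-01, -3.74431920e-01],
       [-9.99999168e-01, -1.28880838e-03,  4.49939141e-05]]), 'force': array([-0.4698333 , -0.71740558, -0.28786374]), 'wrist_torque': array([-0.02183142, -0.00810642,  0.02349862]), 'gripper_width': 1.0034687746878888}
```

View pics/top0.png

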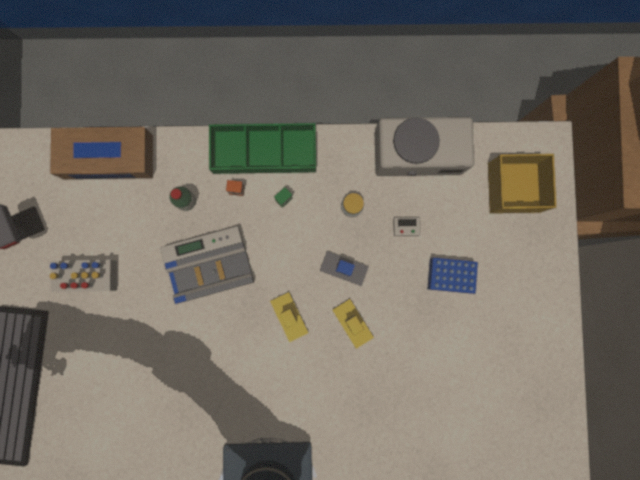

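View pics/scene0.png

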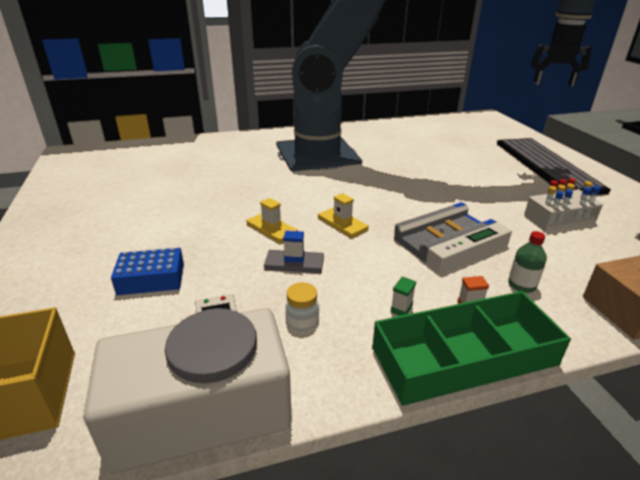

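View pics/wrist0.png

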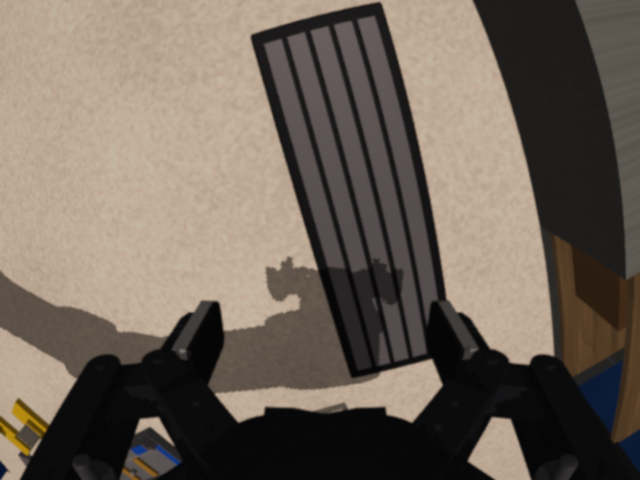

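The top view shows three candidates: a grey sled with a blue cap at (345,267), and yellow look-alikes at (290,316) and (353,322). The grey one fits the description. The reader is at (208,265) with its blue marks on the left (+y) side. Next I'll confirm in an enlarged crop and measure.

```bash
python3 - <<'E'
from h import *
f=load('top0');img=f['pixels'][...,::-1]
a=cv2.resize(img[215:355,150:390],None,fx=3.3,fy=3.3,interpolation=cv2.INTER_CUBIC);cv2.imwrite('pics/crop0.png',a)
P=cloud(f)
def box(m,n):
    m=m.astype(np.uint8);k,l,st,_=cv2.connectedComponentsWithStats(m)
    i=1+np.argmax(st[1:,4]);mm=l==i;p=P[mm];r=cv2.minAreaRect(p[:,:2].astype(np.float32));print(n,mm.sum(),p.mean(0).round(1),r, np.percentile(p[:,2],[5,50,95]).round(1));return mm,r
print('bench z',np.median(P[340:420,400:550,2]))
v,u=np.mgrid[:480,:640]
roi=(u>315)&(u<375)&(v>245)&(v<292)
box(roi&(P[...,2]>7)&(P[...,2]<25),'plate')
box(roi&(P[...,2]>62)&(P[...,2]<90),'cap')
roi=(u>155)&(u<260)&(v>220)&(v<310)
box(roi&(P[...,2]>33)&(P[...,2]<52),'reader>33')
box(roi&(P[...,2]>8)&(P[...,2]<52),'reader>8')
box(roi&(P[...,2]>12)&(P[...,2]<30),'floor')
hsv=cv2.cvtColor(f['pixels'],cv2.COLOR_RGB2HSV)
bl=(hsv[...,0]>100)&(hsv[...,0]<130)&(hsv[...,1]>140)
k,l,st,ce=cv2.connectedComponentsWithStats((roi&bl).astype(np.uint8));print(st,ce)
for i in range(1,k):print(P[l==i].mean(0).round(1),(l==i).sum())
E
```

```text
bench z 0.47356702233844317
plate 749 [ 568.  -208.9   14.7] ((569.8737182617188, -211.271240234375), (121.50315856933594, 60.36097717285156), 68.18909454345703) [ 9.8 14.6 20.1]
cap 185 [ 568.2 -209.6   74.8] ((568.1342163085938, -209.928466796875), (39.992225646972656, 29.77515411376953), 68.60264587402344) [69.6 74.9 79.6]
reader>33 2093 [624.6 160.9  42.8] ((625.1116943359375, 161.32627868652344), (68.39991760253906, 211.02029418945312), 14.633615493774414) [36.7 42.9 48.3]
reader>8 4775 [584.  149.6  34.3] ((586.367431640625, 157.99891662597656), (162.89625549316406, 225.10682678222656), 15.033601760864258) [17.5 39.1 47.2]
floor 1784 [563.9 144.3  21.7] ((566.774169921875, 146.51193237304688), (88.75029754638672, 211.31422424316406), 14.69411563873291) [16.1 21.6 27.7]
[[     0      0    640    480 307190]
 [   171    264      1      1      1]
 [   172    277      1      1      1]
 [   175    289      1      1      1]
 [   183    297      1      1      1]
 [   179    299      1      2      2]
 [   181    298      1      2      2]
 [   183    299      1      1      1]
 [   176    301      1      1      1]] [[319.50460627 239.49828119]
 [171.         264.        ]
 [172.         277.        ]
 [175.         289.        ]
 [183.         297.        ]
 [179.         299.5       ]
 [181.         298.5       ]
 [183.         299.        ]
 [176.         301.        ]]
[585.2 241.3  44.5] 1
[552.  245.7  16.1] 1
[520.3 236.2  22.8] 1
[499.3 210.5  44.1] 1
[492.9 222.2  38. ] 2
[495.6 215.1  46.4] 2
[494.2 209.9  46.8] 1
[489.4 228.1  46.1] 1
```

View pics/crop0.png

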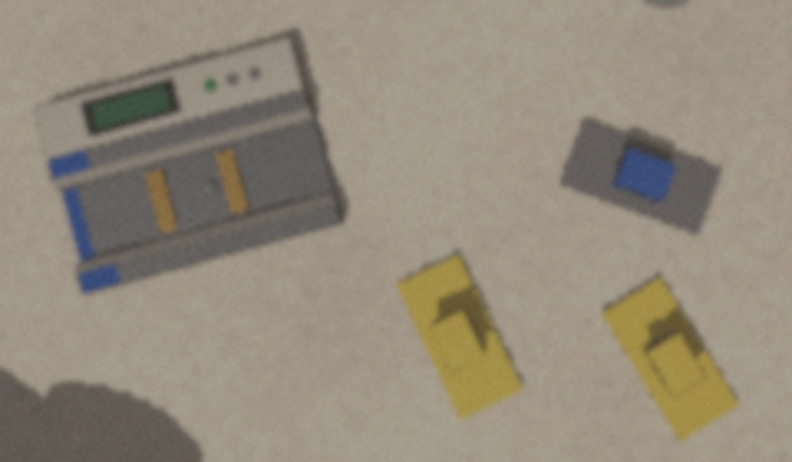

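The crop confirms the grey sled, with its plate centre at crop (640,175). Both yellow ones are look-alikes. The pin looks to be a dark dot at crop (212,183). I'll refine the reader measurements by casting rays.

```bash
python3 - <<'E'
from h import *
f=load('top0');hsv=cv2.cvtColor(f['pixels'],cv2.COLOR_RGB2HSV)
v,u=np.mgrid[:480,:640]
roi=(u>155)&(u<260)&(v>220)&(v<310)
m=(roi&(hsv[...,0]>8)&(hsv[...,0]<25)&(hsv[...,1]>100)).astype(np.uint8)
k,l,st,ce=cv2.connectedComponentsWithStats(m)
pads=[(st[i],onplane(f,*ce[i],27)) for i in range(1,k) if st[i,4]>30]
for p in pads:print(p)
c=(pads[0][1]+pads[1][1])/2;d=pads[0][1]-pads[1][1];print('mid',c,'sep',np.linalg.norm(d),np.degrees(np.arctan2(d[1],d[0])))
print('pin?',onplane(f,150+212/3.3-.3,215+183/3.3-.3,33))
roi=(u>315)&(u<375)&(v>245)&(v<292)
m=(roi&(hsv[...,0]>100)&(hsv[...,0]<130)&(hsv[...,1]>120)).astype(np.uint8)
M=cv2.moments(m,True);print(M['m00'],onplane(f,M['m10']/M['m00'],M['m01']/M['m00'],74))
# scene view cross-check
s=load('scene0');h2=cv2.cvtColor(s['pixels'],cv2.COLOR_RGB2HSV);P=cloud(s)
roi=(u>390)&(u<520)&(v>195)&(v<280)
m=(roi&(h2[...,0]>8)&(h2[...,0]<25)&(h2[...,1]>130)).astype(np.uint8)
k,l,st,ce=cv2.connectedComponentsWithStats(m)
for i in range(1,k):
  if st[i,4]>20:print('scene pad',st[i],onplane(s,*ce[i],27))
E
```

```text
(array([216, 261,   9,  18,  89], dtype=int32), array([568.95623287, 117.581596  ,  27.        ]))
(array([195, 267,   8,  18,  88], dtype=int32), array([554.47955617, 173.77789453,  27.        ]))
mid [561.71789452 145.67974526  27.        ] sep 58.03101012429337 -75.55417389832446
pin? [567.57945435 132.29570144  33.        ]
135.0 [ 567.1906215  -208.29076164   74.        ]
scene pad [445 220  17  10  76] [554.64795529 167.95188907  27.        ]
scene pad [427 226  16  11  82] [569.01515555 112.66657239  27.        ]
scene pad [463 276  22   4  65] [742.64104915 104.64707738  27.        ]
```

Request:
{"name": "drive_tool", "arguments": {
  "targets": [0,0,0,0.026,-0.03,0,1,0,0,0,0.026,-0.03,0,1,0,0,0,0.026,-0.03,0,1,0,0,0,0.026,-0.03,0,1,0,0,0,0.026,-0.03,0,1,0,0,0,0.026,-0.03,0,1,0,0,0,0.026,-0.03,0,1,0,0,0,0.026,-0.03,0,1],
  "newtons": 60
}}

```text
time_s: 0.82
tool_pos: [461.6, 384.2, 231.2]
tool_rot: [[-0.0, 0.374, 0.927], [-0.0, 0.927, -0.374], [-1.0, -0.0, -0.0]]
force: [0.7, 0.7, -0.2]
gripper_width: 0.995
```

Request:
{"name": "drive_tool", "arguments": {
  "targets": [0,0,0,0.012,-0.037,0,1,0,0,0,0.012,-0.037,0,1,0,0,0,0.012,-0.037,0,1,0,0,0,0.012,-0.037,0,1,0,0,0,0.012,-0.037,0,1,0,0,0,0.012,-0.037,0,1,0,0,0,0.012,-0.037,0,1,0,0,0,0.012,-0.037,0,1]
}}

```text
time_s: 1.48
tool_pos: [556.9, 88.0, 231.3]
tool_rot: [[-0.0, 0.374, 0.927], [0.0, 0.927, -0.374], [-1.0, -0.0, -0.0]]
force: [1.3, 0.3, -0.5]
gripper_width: 1.002
```

```bash
python3 - <<'E'
from h import *
f=grab('wrist','wrist1')
E
```

```text
(no output)
```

View pics/wrist1.png

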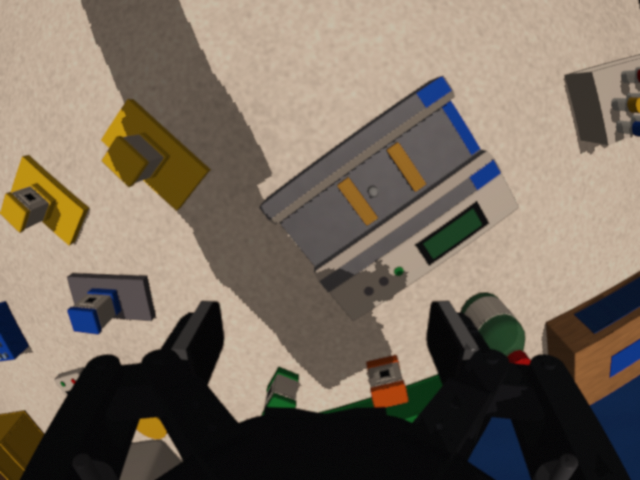

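The wrist view shows the reader clearly: pads at (357,201) and (407,167), and the pin as a round dot at (373,191). The sled is at (110,297). I'll measure these with fisheye rays.

```bash
cat >> h.py <<'E'
def wray(f,u,v):
    K=f['mtx'];V=f['view'];R=V[:3,:3];c=-R.T@V[:3,3]
    a,b=(u-K[0,2])/K[0,0],(v-K[1,2])/K[1,1];t=np.hypot(a,b);k=np.sin(t)/t if t>1e-9 else 1
    return c,R.T@np.array([a*k,-b*k,-np.cos(t)])
def wplane(f,u,v,z):
    c,d=wray(f,u,v);return c+d*(z-c[2])/d[2]
E
python3 - <<'E'
from h import *
f=load('wrist1');hsv=cv2.cvtColor(f['pixels'],cv2.COLOR_RGB2HSV)
v,u=np.mgrid[:480,:640]
roi=(u>320)&(u<440)&(v>130)&(v<230)
m=(roi&(hsv[...,0]>8)&(hsv[...,0]<25)&(hsv[...,1]>130)).astype(np.uint8)
k,l,st,ce=cv2.connectedComponentsWithStats(m)
p=[wplane(f,*ce[i],27) for i in range(1,k) if st[i,4]>60]
for i in range(1,k):print(st[i],ce[i])
p=np.array(p);c=p.mean(0);d=p[0]-p[1]
if d[1]<0:d=-d
y=d/np.linalg.norm(d);print(p,c,np.linalg.norm(d),np.degrees(np.arctan2(d[1],d[0])))
q=wplane(f,373,190,33);x=np.array([y[1],-y[0],0]);print('pin',q,'local',(q-c)@x,(q-c)@y)
# sled plate corners? blue end
bl=((hsv[...,0]>100)&(hsv[...,0]<130)&(hsv[...,1]>140)&(u>60)&(u<130)&(v>270)&(v<340))
M=cv2.moments(bl.astype(np.uint8),True)
cv2.imwrite('pics/w1c.png',cv2.resize(f['pixels'][60:340,240:540,::-1],None,fx=2,fy=2,interpolation=cv2.INTER_CUBIC))
E
```

```text
[387 143  39  48 737] [405.90230665 166.4531886 ]
[338 178  39  47 726] [357.04132231 201.02754821]
[[553.80735701 173.01023993  27.        ]
 [568.36138515 117.1637028   27.        ]] [561.08437108 145.08697136  27.        ] 57.71183106639546 104.6068162361849
pin [562.48937232 135.00464725  33.        ] local -1.1830152304765595 -10.110774596194569
```

View pics/w1c.png

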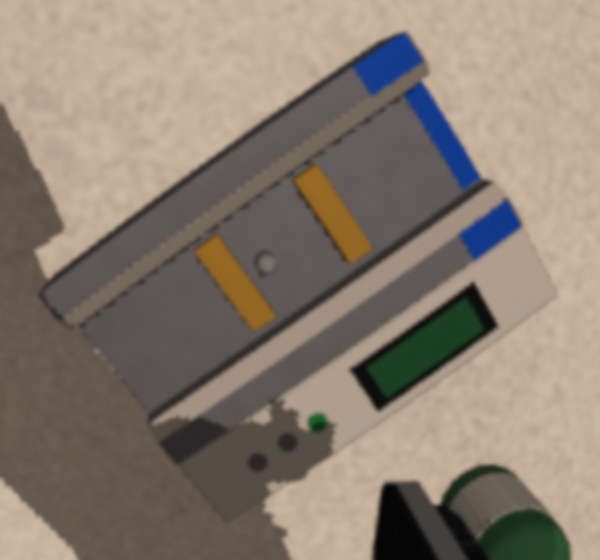

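The crop agrees: the reader middle is about (561.3,145.2), yaw is 104.6°, and the pin is at local y ≈ -10. Next I'll move over the sled.

Request:
{"name": "drive_tool", "arguments": {
  "targets": [0,0,0,0.001,-0.036,0,1,0,0,0,0.001,-0.036,0,1,0,0,0,0.001,-0.036,0,1,0,0,0,0.001,-0.036,0,1,0,0,0,0.001,-0.036,0,1,0,0,0,0.001,-0.036,0,1,0,0,0,0.001,-0.036,0,1,0,0,0,0.001,-0.036,0,1]
}}

```text
time_s: 2.2
tool_pos: [564.5, -199.5, 231.2]
tool_rot: [[-0.0, 0.374, 0.927], [0.0, 0.927, -0.374], [-1.0, 0.0, -0.0]]
force: [1.1, 0.1, -0.4]
gripper_width: 0.997
```

Request:
{"name": "drive_tool", "arguments": {
  "targets": [0,0,0,0,0,0,1,0,0,0,0,0,0,1]
}}

```text
time_s: 2.37
tool_pos: [564.0, -200.6, 230.9]
tool_rot: [[-0.001, 0.379, 0.926], [-0.001, 0.926, -0.379], [-1.0, -0.001, -0.0]]
force: [-0.2, 0.8, -0.3]
gripper_width: 1.001
```

```bash
python3 - <<'E'
from h import *
f=grab('wrist','wrist2');print(telemetry.observe()['tool_pos'])
E
```

```text
[ 564.48518412 -198.26831521  230.87985759]
```

View pics/wrist2.png

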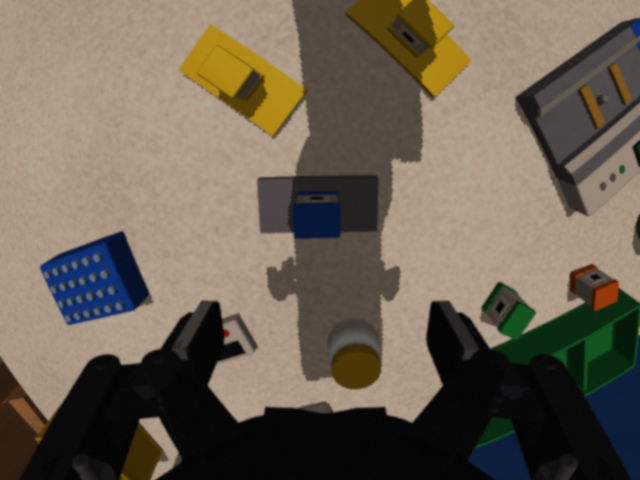

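The sled plate corners are near (259,178), (378,176), (378,232) and (260,233). I'll measure from those.

```bash
python3 - <<'E'
from h import *
f=load('wrist2')
cv2.imwrite('pics/w2c.png',cv2.resize(f['pixels'][160:250,240:400,::-1],None,fx=5,fy=5,interpolation=cv2.INTER_CUBIC))
print(f['view'])
C=[wplane(f,*p,14) for p in ((259,178),(378,176),(378,232),(260,233))]
C=np.array(C);print(C.round(1),C.mean(0));
d=C[1]+C[2]-C[0]-C[3];print(np.linalg.norm(d)/2,np.degrees(np.arctan2(d[1],d[0])),np.linalg.norm(C[0]-C[3]))
E
```

```text
[[ 3.78595875e-01  9.25560765e-01 -1.55999352e-03 -2.79690715e+01]
 [-8.80798563e-01  3.59767286e-01 -3.07833384e-01  6.09083449e+02]
 [-2.84357268e-01  1.17918489e-01  9.51439002e-01 -1.96788166e+02]
 [ 0.00000000e+00  0.00000000e+00  0.00000000e+00  1.00000000e+00]]
[[ 519.9 -252.8   14. ]
 [ 562.7 -143.3   14. ]
 [ 617.  -163.2   14. ]
 [ 572.2 -275.9   14. ]] [ 567.9194901  -208.80086297   14.        ]
119.36447942239391 68.4625780887453 57.16825403043829
```

View pics/w2c.png

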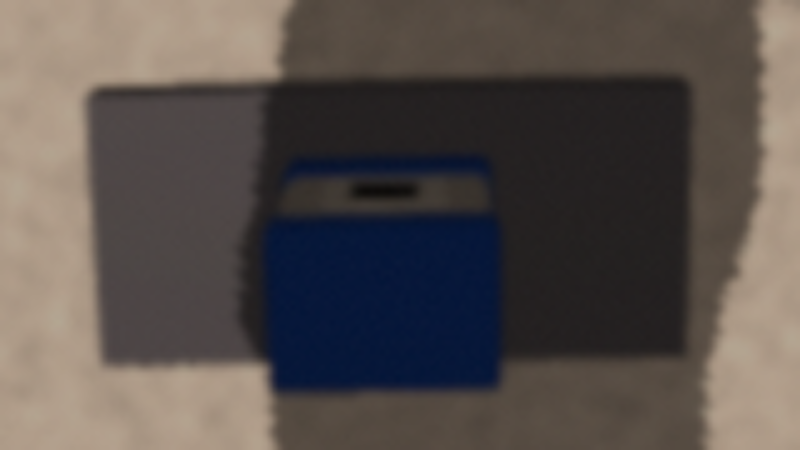

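Request:
{"name": "drive_tool", "arguments": {
  "targets": [0,0,0.4,0.0035,-0.0105,-0.02,1,0,0,0,0,0,-0.035,1,0,0,0,0,0,-0.035,1,0,0,0,0,0,-0.035,1,0,0,0,0,0,-0.03,1,0,0,0,0,0,-0.02,1,0,0,0,0,0,0,1]
}}

```text
time_s: 3.0
tool_pos: [566.1, -205.2, 52.1]
tool_rot: [[-0.007, 0.365, 0.931], [0.003, 0.931, -0.365], [-1.0, 0.0, -0.007]]
force: [-0.3, 1.1, -0.1]
gripper_width: 1.002
```

```bash
python3 - <<'E'
from h import *
f=grab('wrist','wrist3');f=grab('scene','scene3');print(telemetry.observe()['tool_pos'])
E
```

```text
[ 568.42795694 -206.95491239   56.29462126]
```

View pics/wrist3.png

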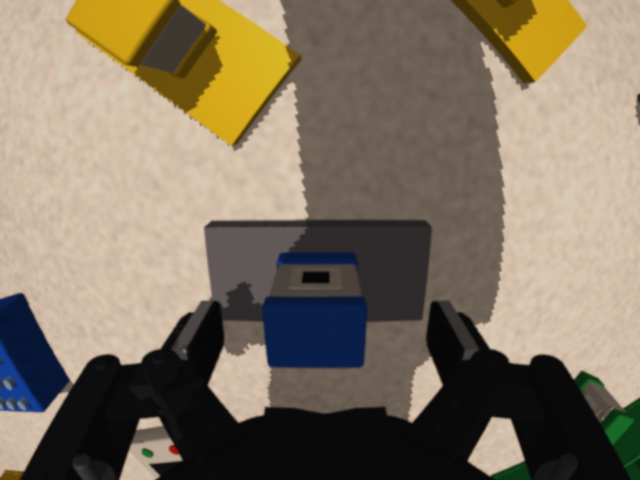

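The cap centre is at column 315, but the fingers' midpoint is at 325. That puts the gripper about 4 mm off, unless it was still settling. I'll check again.

Request:
{"name": "drive_tool", "arguments": {
  "targets": [0,0,0,0,0,0,1,0,0,0,0,0,0,1,0,0,0,0,0,0,1]
}}

```text
time_s: 3.35
tool_pos: [569.2, -208.6, 57.9]
tool_rot: [[0.003, 0.368, 0.93], [-0.001, 0.93, -0.368], [-1.0, 0.0, 0.003]]
force: [-0.1, -0.6, -0.5]
gripper_width: 1.007
```

```bash
python3 - <<'E'
from h import *
f=grab('wrist','wrist4');print(telemetry.observe()['tool_pos'])
hsv=cv2.cvtColor(f['pixels'],cv2.COLOR_RGB2HSV);v,u=np.mgrid[:480,:640]
m=(hsv[...,0]>100)&(hsv[...,0]<130)&(hsv[...,1]>140)&(u>230)&(u<420)&(v<400)&(v>240)
x=u[m];print(x.min(),x.max(),v[m].max())
E
```

```text
[ 568.99408171 -208.69389542   57.67249174]
270 370 350
```

Request:
{"name": "drive_tool", "arguments": {
  "targets": [0,0,0,-0.001,-0.0015,-0.016,1,0,0,0,0,0,-0.012,1,0,0,0,0,0,-0.004,1,0,0,0,0,0,0,1,0,0,0,0,0,0,0,0,0,0,0,0,0,-0.5,0,0,0,0,0,0,-1,0,0,0,0,0,0,-1],
  "newtons": 60
}}

```text
time_s: 4.07
tool_pos: [567.5, -210.1, 24.8]
tool_rot: [[0.001, 0.368, 0.93], [-0.0, 0.93, -0.368], [-1.0, 0.0, 0.001]]
force: [-1.4, 2.3, 20.4]
gripper_width: 0.456
```

Request:
{"name": "drive_tool", "arguments": {
  "targets": [0,0,0,0,0,0,-1,0,0,0,0,0,0,-1,0,0,0,0,0,0,-1,0,0,0,0,0,0,-1,0,0,0,0,0,0,-1,0,0,0,0,0,0,-1]
}}

```text
time_s: 4.57
tool_pos: [567.7, -210.1, 25.1]
tool_rot: [[0.001, 0.368, 0.93], [-0.0, 0.93, -0.368], [-1.0, 0.0, 0.001]]
force: [-1.2, 1.5, 6.0]
gripper_width: 0.445
```

```bash
python3 - <<'E'
from h import *
f=grab('wrist','wrist5');f=grab('scene','scene5');print(telemetry.observe())
E
```

```text
{'time_s': 4.6667, 'q': array([ 0.21882827,  0.71780682,  0.0934443 ,  1.83721002, -0.11057144,
        0.59055202,  1.5752641 ]), 'joint_vel': array([-0.00130743, -0.00053566,  0.0005597 ,  0.00111242,  0.00035059,
       -0.00164981, -0.00110171]), 'joint_efforts': array([ 1.88087490e-01, -7.23731732e+01,  4.04713959e+00, -1.70676076e+01,
       -1.56235340e-02, -4.08439413e-01, -6.65800553e-02]), 'tool_pos': array([ 567.63893774, -210.16694083,   25.06447854]), 'tool_rot': array([[ 9.95237733e-04,  3.67885289e-01,  9.29870649e-01],
       [-2.22132464e-04,  9.29871168e-01, -3.67885256e-01],
       [-9.99999480e-01,  1.59578830e-04,  1.00716214e-03]]), 'force': array([-0.76401927,  0.32882872,  5.53766962]), 'wrist_torque': array([0.1292183 , 0.22300838, 0.0768695 ]), 'gripper_width': 0.44006399422750786}
```

View pics/wrist5.png

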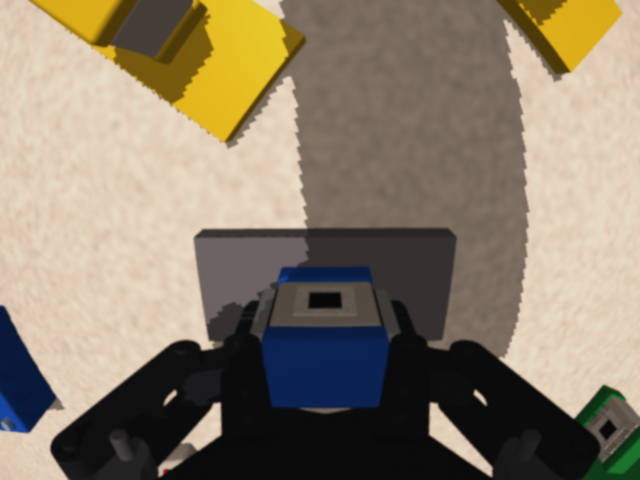

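View pics/scene5.png

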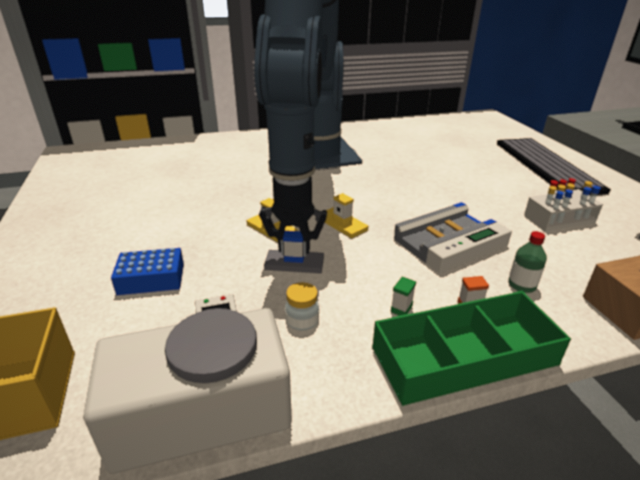

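The sled is gripped: width is about 37 mm and the cap is centred between the fingers at column 326. Next I'll lift, carry and turn.

Request:
{"name": "drive_tool", "arguments": {
  "targets": [0,0,0,0,0,0.012,-1,0,0,0,0,0,0.03,-1,0,0,0,0,0,0.03,-1,0,0,0,0,0,0.03,-1,0,0,0,0,0,0.03,-1,0,0,0,0,0,0,-1],
  "newtons": 100
}}

```text
time_s: 5.17
tool_pos: [569.8, -211.3, 163.0]
tool_rot: [[0.009, 0.368, 0.93], [-0.003, 0.93, -0.368], [-1.0, 0.001, 0.009]]
force: [0.8, -0.2, -1.6]
gripper_width: 0.432
```

Request:
{"name": "drive_tool", "arguments": {
  "targets": [0,0,3.3,-0.001,0.035,0,-1,0,0,3.3,-0.001,0.035,0,-1,0,0,3.3,-0.001,0.035,0,-1,0,0,3.3,-0.001,0.035,0,-1,0,0,3.3,-0.001,0.035,0,-1,0,0,3.3,-0.001,0.035,0,-1,0,0,3.3,-0.001,0.035,0,-1,0,0,3.3,-0.001,0.035,0,-1]
}}

```text
time_s: 5.83
tool_pos: [558.6, 71.4, 156.7]
tool_rot: [[-0.0, -0.086, 0.996], [-0.0, 0.996, 0.086], [-1.0, -0.0, -0.0]]
force: [0.7, -0.2, -2.4]
gripper_width: 0.43
```

Request:
{"name": "drive_tool", "arguments": {
  "targets": [0,0,3.3,-0.002,0.035,0,-1,0,0,3.3,-0.002,0.035,0,-1,0,0,3.2,-0.002,0.037,0,-1,0,0,0,0,0,0,-1,0,0,0,0,0,0,-1,0,0,0,0,0,0,-1]
}}

```text
time_s: 6.33
tool_pos: [553.0, 176.3, 156.3]
tool_rot: [[-0.0, -0.252, 0.968], [-0.001, 0.968, 0.252], [-1.0, -0.001, -0.001]]
force: [0.2, -0.3, -2.8]
gripper_width: 0.434
```

```bash
python3 - <<'E'
from h import *
f=grab('wrist','wrist6');f=grab('scene','scene6');f=grab('top','top6');s=telemetry.observe();print(s['tool_pos'],s['tool_rot'],s['force'],s['gripper_width'],s['q'])
E
```

```text
[553.42286714 175.15370421 156.40294425] [[ 1.65109035e-05 -2.49774270e-01  9.68304092e-01]
 [-8.97322097e-04  9.68303698e-01  2.49774184e-01]
 [-9.99999597e-01 -8.73004655e-04 -2.08140403e-04]] [ 0.15714428 -0.31342249 -2.56839669] 0.4339118172704749 [-0.35388719  0.5111192  -0.05140739  1.78933139  0.03480735  0.84234014
  1.40132381]
```

View pics/wrist6.png

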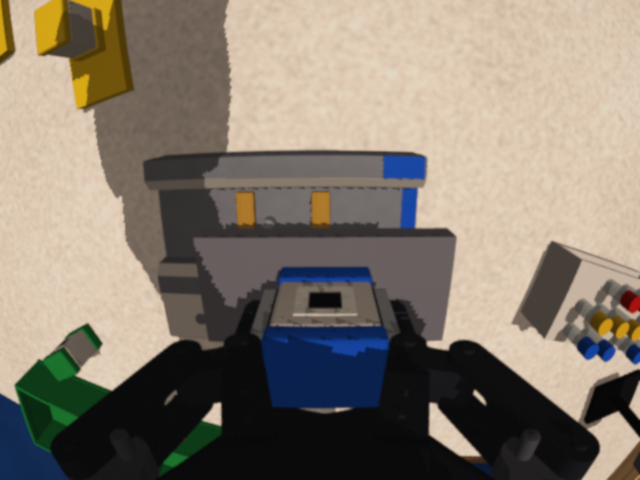

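View pics/top6.png

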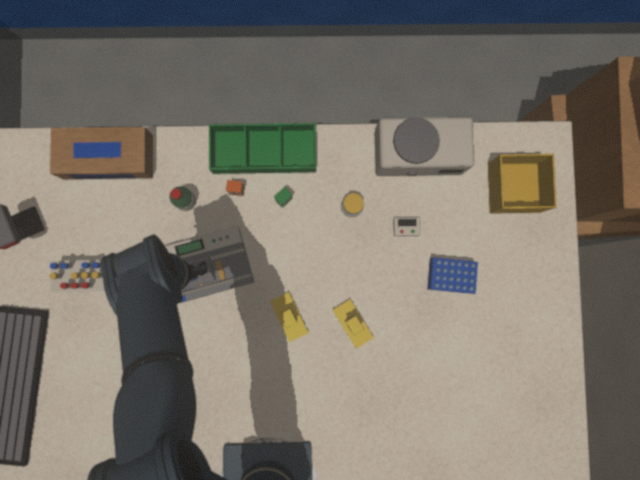

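In the wrist view the held plate's far edge runs from (195,237) to (455,230). The wall lip is at rows ~180–187, and the pads are at (245,208) and (320,208). I'll compute the held plate and channel positions in the same view.

```bash
python3 - <<'E'
from h import *
f=load('wrist6');o=np.array([561.3,145.2,0]);a=np.radians(104.6);y=np.array([np.cos(a),np.sin(a),0]);x=np.array([y[1],-y[0],0])
def L(u,v,z):
    p=wplane(f,u,v,z);return np.round([(p-o)@x,(p-o)@y,p[0],p[1]],1)
cv2.imwrite('pics/w6c.png',cv2.resize(f['pixels'][140:350,140:460,::-1],None,fx=2.5,fy=2.5,interpolation=cv2.INTER_CUBIC))
zp=156.4-25+14
for n,p,z in (('plate far L',(196,238),zp),('far R',(454,232),zp),('near L',(208,338),zp),('near R',(443,338),zp)):print(n,L(*p,z))
hsv=cv2.cvtColor(f['pixels'],cv2.COLOR_RGB2HSV);v,u=np.mgrid[:480,:640]
m=((hsv[...,0]>8)&(hsv[...,0]<25)&(hsv[...,1]>130)&(u>220)&(u<340)&(v>180)&(v<232)).astype(np.uint8)
k,l,st,ce=cv2.connectedComponentsWithStats(m)
for i in range(1,k):
    if st[i,4]>100:print(st[i],L(*ce[i],27),'far edge',L(ce[i][0],st[i,1],27))
for U in (220,300,380):print('col',U,[L(U,V,42)[:2] for V in (154,178)],[L(U,V,20)[:2] for V in (187,)])
E
```

```text
plate far L [-27.2 -26.3 541.6 112.8]
far R [-30.2  91.4 509.1 226. ]
near L [ 27.1 -27.5 594.4 125.4]
near R [ 27.   93.4 563.9 242.4]
[311 191  19  37 653] [-10.7  29.1 543.6 170.7] far edge [-24.9  29.2 529.9 167.2]
[236 192  20  37 653] [-10.6 -28.6 558.2 114.9] far edge [-24.6 -27.8 544.5 112.1]
col 220 [array([-55.6, -42. ]), array([-38.2, -42.9])] [array([-27.6, -49.8])]
col 300 [array([-54.2,  15.3]), array([-37.2,  15.1])] [array([-26.7,  13.5])]
col 380 [array([-54.5,  71. ]), array([-37.5,  71.4])] [array([-26.9,  75. ])]
```

View pics/w6c.png

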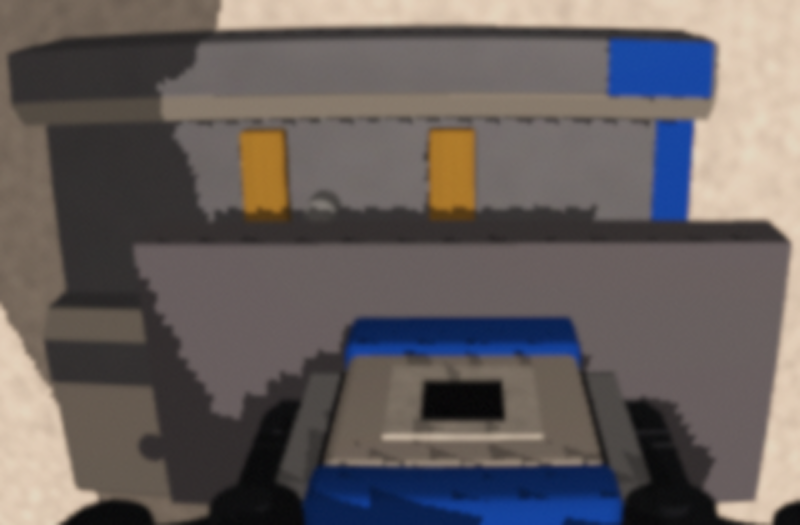

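The held sled is level and parallel, with its middle at local y ≈ 33 and x ≈ -0.4. The channel looks to be about +0.8 mm across, so I'll correct 0.8 mm and lower.

Request:
{"name": "drive_tool", "arguments": {
  "targets": [0,0,0,0.0008,0.0002,-0.02,-1,0,0,0,0,0,-0.03,-1,0,0,0,0,0,-0.02,-1,0,0,0,0,0,-0.01,-1,0,0,0,0,0,0,-1,0,0,0,0,0,0,-1]
}}

```text
time_s: 6.98
tool_pos: [554.3, 176.5, 76.6]
tool_rot: [[-0.0, -0.251, 0.968], [-0.0, 0.968, 0.251], [-1.0, -0.0, -0.0]]
force: [0.3, 0.3, -1.4]
gripper_width: 0.434
```

```bash
python3 - <<'E'
from h import *
f=grab('wrist','wrist7');s=telemetry.observe();print(s['tool_pos'],s['force'],s['gripper_width'])
E
```

```text
[554.82044106 176.86151501  77.2744069 ] [ 0.79014556 -0.13344431 -1.72791752] 0.4351932763372271
```

View pics/wrist7.png

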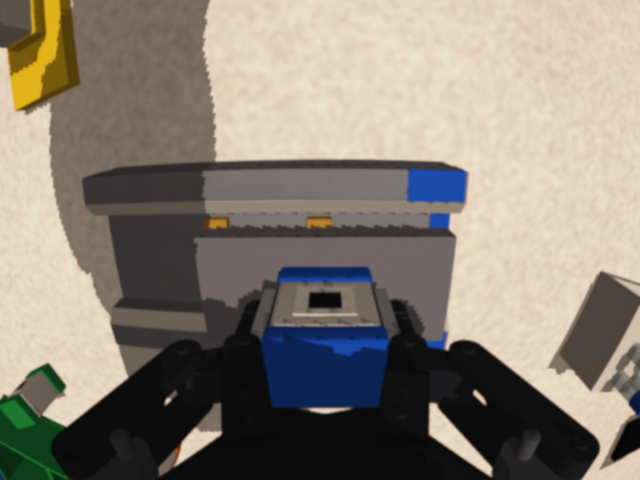

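The sled is parallel to the channel and clear of both walls. I'll continue down slowly.

Request:
{"name": "drive_tool", "arguments": {
  "targets": [0,0,0,0,0,-0.006,-1,0,0,0,0,0,-0.005,-1,0,0,0,0,0,-0.003,-1,0,0,0,0,0,0,-1,0,0,0,0,0,0,-1]
}}

```text
time_s: 7.45
tool_pos: [554.0, 177.1, 62.2]
tool_rot: [[-0.0, -0.252, 0.968], [-0.0, 0.968, 0.252], [-1.0, -0.0, -0.0]]
force: [0.1, 0.2, -1.7]
gripper_width: 0.434
```

Request:
{"name": "drive_tool", "arguments": {
  "targets": [0,0,0,0,0,-0.002,-1,0,0,0,0,0,-0.001,-1,0,0,0,0,0,0,-1]
}}

```text
time_s: 7.7
tool_pos: [553.9, 177.1, 59.1]
tool_rot: [[-0.0, -0.252, 0.968], [-0.0, 0.968, 0.252], [-1.0, -0.0, -0.0]]
force: [-0.6, -0.3, -3.0]
gripper_width: 0.43
```

```bash
python3 - <<'E'
from h import *
f=grab('wrist','wrist8');s=telemetry.observe();print(s['tool_pos'],s['force'],s['wrist_torque'],s['gripper_width'])
E
```

```text
[554.00093208 177.09846666  59.21664177] [ 0.49148697  0.69446305 -2.69725313] [0.00634305 0.0476931  0.00513738] 0.4384044266475772
```

View pics/wrist8.png

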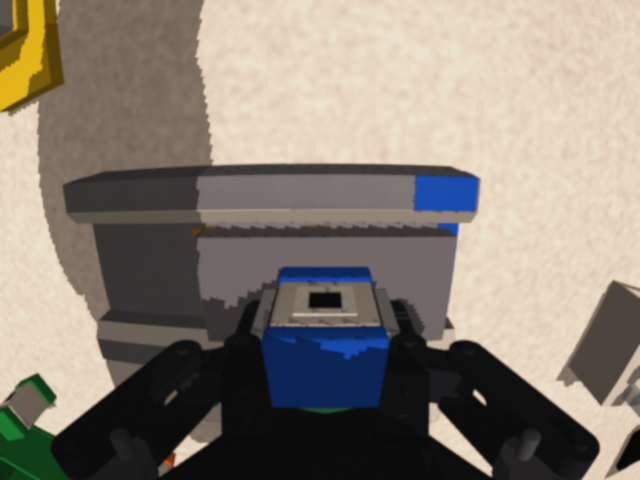

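The sled sits between the walls with its underside at about 34 mm, just above the pin tip. I'll lower it until it touches.

Request:
{"name": "drive_tool", "arguments": {
  "targets": [0,0,0,0,0,-0.001,-1,0,0,0,0,0,0,-1]
}}

```text
time_s: 7.92
tool_pos: [554.0, 177.1, 58.2]
tool_rot: [[-0.0, -0.252, 0.968], [-0.0, 0.968, 0.252], [-1.0, -0.0, -0.0]]
force: [-0.3, 0.8, -1.4]
gripper_width: 0.435
```

Request:
{"name": "drive_tool", "arguments": {
  "targets": [0,0,0,0,0,-0.001,-1,0,0,0,0,0,0,-1]
}}

```text
time_s: 8.08
tool_pos: [554.1, 177.2, 57.9]
tool_rot: [[0.0, -0.252, 0.968], [0.0, 0.968, 0.252], [-1.0, 0.0, 0.0]]
force: [-1.9, -0.4, 5.1]
gripper_width: 0.437
```

The sled is riding on the pin with about 7 N. I'll slide it towards the other end, taking 4.5 mm rows first.

Request:
{"name": "drive_tool", "arguments": {
  "targets": [0,0,0,0.0011,-0.0043,0,-1,0,0,0,0.0011,-0.0043,0,-1,0,0,0,0.0011,-0.0043,0,-1,0,0,0,0.0011,-0.0043,0,-1,0,0,0,0.0011,-0.0043,0,-1,0,0,0,0.0011,-0.0043,0,-1,0,0,0,0,0,0,-1]
}}

```text
time_s: 8.67
tool_pos: [561.6, 150.8, 58.0]
tool_rot: [[0.002, -0.252, 0.968], [0.001, 0.968, 0.252], [-1.0, 0.0, 0.002]]
force: [-0.1, 1.1, 5.6]
gripper_width: 0.433
```

Request:
{"name": "drive_tool", "arguments": {
  "targets": [0,0,0,0.0006,-0.0024,0,-1,0,0,0,0.0006,-0.0024,0,-1,0,0,0,0.0006,-0.0024,0,-1,0,0,0,0,0,0,-1]
}}

```text
time_s: 9.0
tool_pos: [563.3, 144.3, 58.0]
tool_rot: [[0.002, -0.252, 0.968], [0.001, 0.968, 0.252], [-1.0, 0.001, 0.002]]
force: [-1.0, 2.7, 6.0]
gripper_width: 0.431
```

Request:
{"name": "drive_tool", "arguments": {
  "targets": [0,0,0,0.0005,-0.002,0,-1,0,0,0,0.0005,-0.002,0,-1,0,0,0,0,0,0,-1]
}}

```text
time_s: 9.25
tool_pos: [564.1, 140.0, 57.7]
tool_rot: [[0.001, -0.252, 0.968], [0.001, 0.968, 0.252], [-1.0, 0.0, 0.001]]
force: [-0.1, 2.2, 3.6]
gripper_width: 0.432
```

Request:
{"name": "drive_tool", "arguments": {
  "targets": [0,0,0,0.0003,-0.001,0,-1,0,0,0,0,0,0,-1]
}}

```text
time_s: 9.42
tool_pos: [564.1, 138.9, 57.4]
tool_rot: [[0.001, -0.252, 0.968], [0.0, 0.968, 0.252], [-1.0, -0.0, 0.001]]
force: [0.2, 1.4, 2.5]
gripper_width: 0.436
```

Request:
{"name": "drive_tool", "arguments": {
  "targets": [0,0,0,0.0003,-0.001,0,-1,0,0,0,0,0,0,-1]
}}

```text
time_s: 9.58
tool_pos: [563.6, 137.1, 56.8]
tool_rot: [[-0.001, -0.252, 0.968], [-0.001, 0.968, 0.252], [-1.0, -0.001, -0.001]]
force: [-0.1, -0.3, -2.0]
gripper_width: 0.429
```

Request:
{"name": "drive_tool", "arguments": {
  "targets": [0,0,0,0.0003,-0.001,0,-1,0,0,0,0,0,0,-1]
}}

```text
time_s: 9.75
tool_pos: [563.9, 136.2, 56.8]
tool_rot: [[-0.001, -0.252, 0.968], [-0.001, 0.968, 0.252], [-1.0, -0.001, -0.002]]
force: [0.4, -0.5, -2.6]
gripper_width: 0.431
```

At local y ≈ -9.4 the support force vanished and z fell, so the hole is over the pin. I'll push down.

Request:
{"name": "drive_tool", "arguments": {
  "targets": [0,0,0,0.0001,-0.0003,-0.0015,-1,0,0,0,0,0,-0.0015,-1,0,0,0,0,0,0,-1]
}}

```text
time_s: 10.0
tool_pos: [564.2, 136.4, 53.8]
tool_rot: [[-0.001, -0.252, 0.968], [-0.001, 0.968, 0.252], [-1.0, -0.0, -0.001]]
force: [0.2, -0.7, -2.5]
gripper_width: 0.437
```

Request:
{"name": "drive_tool", "arguments": {
  "targets": [0,0,0,0,0,-0.0015,-1,0,0,0,0,0,0,-1]
}}

```text
time_s: 10.17
tool_pos: [564.4, 136.4, 52.5]
tool_rot: [[-0.0, -0.252, 0.968], [-0.0, 0.968, 0.252], [-1.0, -0.0, -0.0]]
force: [-0.4, -1.6, -3.4]
gripper_width: 0.436
```

The sled is on the pin, with its underside at about 27.5 mm. I'll hold a moment, then press to full travel (TCP ≈ 47).

Request:
{"name": "drive_tool", "arguments": {
  "targets": [0,0,0,0,0,0,-1,0,0,0,0,0,-0.002,-1,0,0,0,0,0,-0.0015,-1,0,0,0,0,0,0,-1,0,0,0,0,0,0,-1]
}}

```text
time_s: 10.58
tool_pos: [564.6, 136.5, 49.6]
tool_rot: [[0.0, -0.252, 0.968], [-0.0, 0.968, 0.252], [-1.0, -0.0, 0.0]]
force: [-1.3, -2.8, 2.5]
gripper_width: 0.435
```

Request:
{"name": "drive_tool", "arguments": {
  "targets": [0,0,0,0,0,-0.0015,-1,0,0,0,0,0,-0.001,-1,0,0,0,0,0,0,-1,0,0,0,0,0,0,-1]
}}

```text
time_s: 10.92
tool_pos: [564.6, 136.5, 47.3]
tool_rot: [[0.001, -0.252, 0.968], [-0.0, 0.968, 0.252], [-1.0, -0.0, 0.0]]
force: [-2.2, -3.9, 7.2]
gripper_width: 0.433
```

Request:
{"name": "drive_tool", "arguments": {
  "targets": [0,0,0,0,0,-0.001,-1,0,0,0,0,0,0,-1,0,0,0,0,0,0,-1]
}}

```text
time_s: 11.17
tool_pos: [564.7, 136.5, 47.0]
tool_rot: [[0.001, -0.252, 0.968], [-0.0, 0.968, 0.252], [-1.0, -0.0, 0.001]]
force: [-3.8, -4.5, 17.4]
gripper_width: 0.431
```

Request:
{"name": "drive_tool", "arguments": {
  "targets": [0,0,0,0,0,-0.001,-1,0,0,0,0,0,0,-1,0,0,0,0,0,0,-1]
}}

```text
time_s: 11.42
tool_pos: [564.8, 136.5, 47.0]
tool_rot: [[0.002, -0.252, 0.968], [-0.0, 0.968, 0.252], [-1.0, -0.0, 0.001]]
force: [-7.4, -5.7, 27.4]
gripper_width: 0.431
```

It has reached a hard stop at TCP z = 47.0, which is the expected full travel, and the press is about 30 N. I'll check the pictures.

```bash
python3 - <<'E'
from h import *
f=grab('wrist','wrist9');s=grab('scene','scene9');grab('top','top9');o=telemetry.observe();print(o['tool_pos'],o['force'],o['gripper_width'],o['time_s'])
a=cv2.resize(f['pixels'],(400,300));b=cv2.resize(s['pixels'],(400,300));c=cv2.resize(s['pixels'][180:310,250:570],(800,300),interpolation=cv2.INTER_CUBIC)
cv2.imwrite('pics/m9.png',np.vstack([np.hstack([a,b]),c])[...,::-1])
E
```

```text
[564.7685777  136.46623962  46.96726855] [-6.46778243 -5.44789248 27.73866499] 0.4360329048262697 11.5667
```

View pics/m9.png

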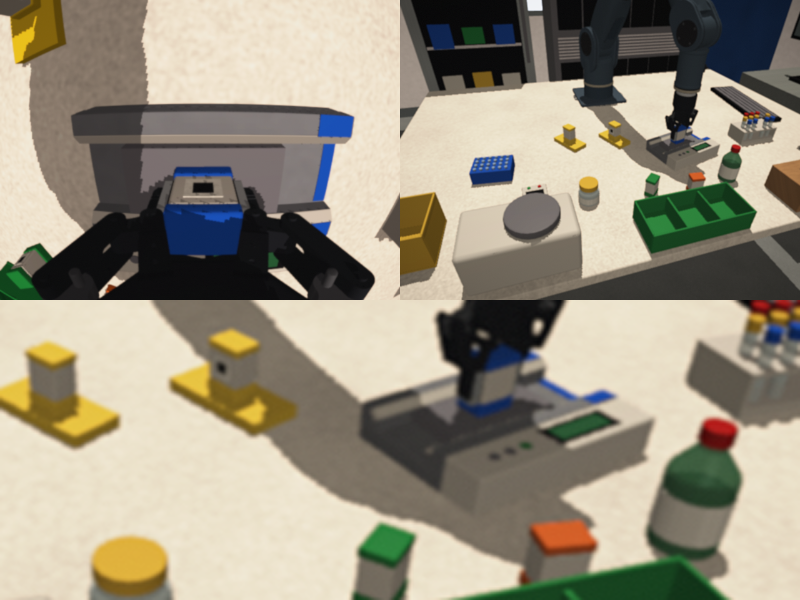

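The pictures show the sled down in the channel between the walls, parallel and still held at wrist-panel (205,200). All the bystanders are standing where they were, so I'm handing in.

```bash
python3 -c "
from h import *
print(finish_job())"
```

```text
the job is handed in; nothing more can be done
None
```

I picked up the grey sled and laid it in the channel about 33 mm towards the blue end. I then slid it along on the pin tip until the hole dropped over the pin, at about y = -9.4 mm in the reader frame. Finally I pressed it down and handed the job in at 11.6 s, still gripping at 100 N.

Last checks:
- **Press depth:** TCP height was 47.0 mm, so the underside is about 2 mm above the channel floor, worked out from the grasp height. It stopped moving there while the press rose from about 10 N to 30 N, so the contacts should be fully down. I can't read their travel directly.
- **Grip:** The gripper still read 0.43 to 0.44 open, about 37 mm on the 40 mm cartridge.
- **Alignment:** The tool was upright and parallel to the channel to within about 0.002 rad by telemetry.
- **Bystanders:** By eye, they were all standing in their original places; I did not measure their positions.

Two measurements disagreed:
- **Contact pads:** The scene camera put them about 5 mm from where the top and wrist cameras did. I went with the wrist view.
- **Pin position:** The top view suggested y = -14 mm, outside the stated range. The wrist view said -10 mm, and the drop at -9.4 mm bore that out.

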